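# Feed one square washer and push it to the green pad

## Task

Press the red knob of the washer feeder fully down, once, and let it spring back up, so that a single square washer comes out onto the deck. Then push that washer sideways along the deck with a fingertip, without lifting it or tipping it, until it lies wholly on the green pad. Leave the other washers in the magazine and everything else on the bench where it is.

Things in the scene. Friction and masses are not known exactly. Their poses are not given: they have to be found in the camera images.
- feeder: washer feeder bolted to the bench. Origin on the table surface directly below the axis of its square blue magazine; z up, x the way washers come out, y along the deck. Magazine 53 x 53 mm outside, top 78 mm above the table, gate 10 mm high towards +x. Blue plunger housing behind it: x -101 to -27 mm, y +-28 mm, top 70 mm above the table
- deck_mid (a point): point on the grey deck (30 mm above the table) at feeder x = 54 mm, y = 0: centre of the washer after a full stroke (it may lie up to 15 mm farther out); axes as the feeder's. The flat deck spans feeder x -32 to 98 mm, y +-124 mm; 4 mm high steel lips have inner faces at x = 94, y = +-120, and x = 21.5 mm either side of the magazine
- plunger (a joint): travel of the knob in m: 0 up at rest, 0.030 fully down; a spring returns it by itself. A blade inside moves 1.9 times as far and pushes the lowest washer out. Pressing takes about 7 N at first, rising to 11 to 19 N at the bottom
- knob_top (a point): middle of the flat top of the round red knob, 40 mm across and 14 mm thick, 66 mm behind the magazine axis (feeder x = -66 mm, y = 0), 120 mm above the table at rest, 90 mm fully down; it moves straight down
- washer_a: the lowest washer in the magazine, the one that comes out: square brass-coloured plate washer 40 x 40 x 8 mm with a dark 17 mm centre hole, 55 to 105 g; origin at the middle of its underside, z up, 30 mm above the table in the magazine and on the deck alike
- washer_b: the second washer in the stack, same size; starts 8 mm higher than the lowest and sinks to the floor of the magazine (30 mm above the table) once the knob is back up
- washer_c: top washer in the stack (three in all), same size
- pad_green: green pad painted flat on the deck (nothing to feel), 66 mm along the feeder's x and 74 mm along its y; origin at its middle, 30 mm above the table, axes as the feeder's. It lies at feeder x = 58 mm and y = +83 or -83 mm: which end varies; its outer edge meets the end lip
- pad_red: orange pad, same size, at the other end of the deck from the green one
- bolt: short thick steel bolt standing on its head, 64 mm tall, head 36 mm across, on the table to one side of the feeder's housing; origin at the middle of its underside
- collar: rusty pipe collar, 52 mm across, 40 mm tall, standing on the table to the other side of the feeder's housing; origin at the middle of its underside
- block: rusty steel block with two holes, 90 x 50 x 40 mm, on the table beyond the deck; origin at the middle of its underside
- wrench: steel wrench lying on the table to the left of the feeder
- hammer: hammer lying on the table to the right of the feeder
- can: green can, 66 mm across, 110 mm tall, standing on the table to the left of the feeder; origin at the middle of its underside
Things that resemble listed ones, but are neither listed nor needed, are in the scene too. What is shaped like the washer_c but turquoise is not meant.

How it is judged:
On the way, in this order (a step that is already met when the one before it is completed fails the run):
1. the knob is pressed fully down (value of joint plunger above 0.027 m), for 0.05 s.
2. the knob is back up and one washer lies on the deck outside the gate (value of joint plunger below 0.003 m and x of washer_a in the frame of feeder above 0.042 m), for 0.1 s.
3. the washer lies at rest on the green pad (x of washer_a in the frame of pad_green between -0.016 and 0.016 m and y of washer_a in the frame of pad_green between -0.02 and 0.02 m and z of washer_a in the frame of pad_green between -0.004 and 0.004 m and linear speed of washer_a below 0.02 m/s), for 0.2 s.
At the end, for the whole second after the job is handed in: The ejected washer lies flat and still on the deck with its centre within 16 mm (along the feeder's x) and 20 mm (along its y) of the green pad's middle; the knob is back up within 3 mm; the other two washers are in the magazine, the second now on its floor (all of step 3 and angle between washer_a's own z axis and vertical below 0.08 rad and value of joint plunger below 0.003 m and horizontal distance between each of washer_b, washer_c and feeder below 0.01 m and height (world z) of washer_b between 0.026 and 0.034 m); the robot touches nothing.
It fails at once if the washer is lifted (more than 12 mm) or tipped (z of washer_a in the frame of feeder above 0.042 m or angle between washer_a's own z axis and vertical above 0.4 rad).
It fails at once if the knob is pressed again, pushing a second washer out, or another washer leaves the magazine (horizontal distance between any of washer_b, washer_c and feeder above 0.012 m or height (world z) of washer_b above 0.046 m or height (world z) of washer_c above 0.054 m).
It fails at once if another thing on the bench is moved more than 15 mm (distance of any of bolt, collar, block, wrench, hammer, can from where it was at the start of the episode above 0.015 m).
It also fails if it takes over 43 s, if anything falls off the work surface, if the arm or the gripper's body presses on something with over 40 N, if the wrist force passes 120 N, or if a joint passes its speed limit or range.

## Robot

A 6-joint arm with a two-finger parallel gripper is mounted at the origin on the work surface. World frame = base frame: x ahead of the robot, y to its left, z up, the work surface at z = 0. Lengths are in m, angles in rad, forces in N, time in s.
With the tool pointing down it reaches from about 0.375 to 0.825 m from the base axis. Payload 5.5 kg.
Tool frame: the origin (TCP) lies at the very end of the fingers, on their centre line; the grasp point (between the pads) lies 19 mm behind it (arm.tcp_to_grasp is the distance from the TCP to the grasp point, in m); z points along the fingers, x is the direction in which the jaws open and shut, and the axes are right-handed (so a half turn about z gives the same grasp; the last joint's range is limited). The gripper opens to 85 mm and grips with 20 to 120 N. Pads are 22 mm wide; open, the fingers measure 114 mm over their backs; the gripper's body (76 mm by 85 mm) begins 54 mm behind the grasp point. The pads swing forward as they close: fully open they stand 13 mm farther back than shut.
Start: joints at [1.226, 0.314, -0.047, 1.21, 0, 1.571], TCP at [0.203, 0.565, 0.231] pointing down, gripper open.
Joint ranges: [-2.67, 2.67], [-0.69, 1.73], [-1.03, 1.25], [-2.08, 2.16], [-1.42, 1.45], [-3.14, 3.14]. Speed limits (rad/s): [2.39, 2.39, 3.01, 3.14, 3.14, 3.14].

## Interface

Orientations are given as a unit quaternion [x, y, z, w].
In Python, from workcell import readout, optics, arm gives the robot as it stands. The module is installed in compiled form; this text tells all that it offers.
- The arm moves only by the tool send_rows, never from a script. Its argument "motion" is a list of rows, each a list of 7 numbers: the closure, from 0 (fully open) to 1 (shut), then the shift along the tool's x, y, z in m, then the turn, a rotation vector about the tool's x, y, z in degrees. In form: [[fingers, x, y, z, rx, ry, rz], ...]. A call has 1 to 5 rows; each row is the pose to reach, as a shift and turn from the pose measured when the call began, along the tool's axes at that moment; what a row does not reach only later rows make up. A row lasts 1/12 s, in which the tool goes at most 41.7 mm and 7.16 degrees, less where a joint would pass 70% of its speed; a pose out of reach is approached as far as the arm can. A call with a gripper value outside its range is refused whole. The fingers move at their own pace and stop on an object; "squeeze" is the grip in N (left out, the last holds). Time passes only in rows, so rows that repeat a pose let the fingers close. It gives the time, the measured TCP pose, the force and the opening at its end, in the units of the state.
- readout.observe(): the state, without advancing time (a new reading comes with each control period).
- optics.grab_frame(name): name is "scene" or "top" or "wrist"; returns a dict with "img" (384x512x3 uint8, blue, green, red), "depth" (384x512 float32, m along the optical axis (not along the pixel's ray), 0 where there is no reading), "fx", "fy", "cx", "cy" (pixels), "k1" (the pictures are not rectified: a ray, as slopes to the right and down, at radius r is drawn at 1 + k1 r^2 times it, then the intrinsics apply), "cam_to_world" (4x4, takes a point from camera to world coordinates); the wrist camera has in their place "mount" (4x4, takes a point from camera to tool coordinates, whose origin is the TCP and whose axes are the tool frame's). Camera axes: x right, y down, z forward; pixel columns grow to the right and rows downward; lengths in m; the calibration is good to about 2 mm. A picture is of the moment at which its call begins: read the wrist's pose just before it.
- arm.close_job(): hands the job in, once; it reports no verdict.
The state is a dict: "t": time; "qpos": joint angles; "qd": joint speeds; "effort": joint torques, N m; "tcp_pos": TCP position; "tcp_rot": TCP orientation; "wrist_force": force on the tool from outside, world axes, zero at the start; "moment": the same for the moment, N m; "grip_width": opening from 0.0 (shut) to 1.0 (fully open).
Only numpy, scipy, OpenCV 4.12 (cv2) and the standard library are available. Lean on these libraries where they do the work, as an engineer would, in place of code of your own. Each camera call takes 0.05 s, during which the arm holds its last target. There are 200 camera calls.

## Working session

There is one attempt and no reset: what is moved stays moved. The work goes in short steps, Python scripts to look and compute and a tool call to move; the robot and the scene stay as the last step left them, time stands still between calls to the robot, and variables do not carry over. Pictures are saved under pics/ and viewed, about 8 in all and at most 12, crops included, and the job is handed in when it is done.

Besides the shell and the picture viewer there is one more tool, called after "Call:" as name([rows], argument=value, ...), one row to a line, values as JSON. send_rows: Moves the arm, as the interface text tells. Its arguments: {"type":"object","properties":{"motion":{"type":"array"},"squeeze":{"type":"number"}},"required":["motion"]}

```bash
mkdir -p pics; cat > h.py <<'E'
import numpy as np, cv2
from workcell import readout, optics, arm
from scipy.spatial.transform import Rotation as R
def T(s):
    M=np.eye(4); M[:3,:3]=R.from_quat(s["tcp_rot"]).as_matrix(); M[:3,3]=s["tcp_pos"]; return M
def grab(n):
    s=readout.observe(); f=optics.grab_frame(n)
    f["M"]=T(s)@f["mount"] if n=="wrist" else np.array(f["cam_to_world"]); return f
def ray(f,px):
    px=np.atleast_2d(np.float64(px)); d=np.c_[(px[:,0]-f["cx"])/f["fx"],(px[:,1]-f["cy"])/f["fy"]]
    u=d.copy()
    for _ in range(20): u=d/(1+f["k1"]*(u**2).sum(1,keepdims=True))
    return np.c_[u,np.ones(len(u))]@f["M"][:3,:3].T, f["M"][:3,3]
def onz(f,px,z):
    d,o=ray(f,px); return o+d*((z-o[2])/d[:,2])[:,None]
def proj(f,P):
    p=(np.atleast_2d(P)-f["M"][:3,3])@f["M"][:3,:3]; u=p[:,:2]/p[:,2:]
    u=u*(1+f["k1"]*(u**2).sum(1,keepdims=True)); return u*[f["fx"],f["fy"]]+[f["cx"],f["cy"]]
def mask(img,lo,hi):
    return cv2.inRange(cv2.cvtColor(img,cv2.COLOR_BGR2HSV),lo,hi)
E
python3 - <<'E'
from h import *
s=readout.observe(); print(s)
a=grab("top");b=grab("scene")
for f in(a,b): print(f["fx"],f["cx"],f["cy"],f["k1"],f["M"].round(3).tolist())
cv2.imwrite("pics/a.png",cv2.resize(a["img"],(800,600))); cv2.imwrite("pics/b.png",cv2.resize(b["img"],(800,600)))
E
```

```text
{'t': 0.0, 'qpos': array([ 1.22601110e+00,  3.14235857e-01, -4.80498879e-02,  1.21020528e+00,
        4.46157419e-06,  1.57078727e+00]), 'qd': array([-0.00038603,  0.00107823,  0.00305412,  0.00071055, -0.00142439,
        0.00010762]), 'effort': array([-8.58540825e-04, -5.39581275e+01,  3.39753485e+01,  1.91032776e-02,
        2.07294482e-05, -1.79150032e-05]), 'tcp_pos': array([0.20260387, 0.56415618, 0.23044147]), 'tcp_rot': array([ 8.17919640e-01,  5.75331855e-01, -6.94349531e-04,  4.85674787e-04]), 'wrist_force': array([-0.04435224, -0.17244114,  0.29711014]), 'moment': array([0.00662896, 0.03067081, 0.01769404]), 'grip_width': 0.9998191880235324}
476.47203495045454 249.2973925363897 201.10473839500085 -0.019044932477642936 [[0.027, -0.994, 0.106, 0.418], [-0.999, -0.029, -0.022, 0.008], [0.025, -0.105, -0.994, 1.28], [0.0, 0.0, 0.0, 1.0]]
410.2239328852822 254.49454882196164 194.47117549226508 0.0037896445024091486 [[0.291, 0.679, -0.675, 1.331], [0.957, -0.22, 0.191, -0.225], [-0.019, -0.701, -0.713, 0.91], [0.0, 0.0, 0.0, 1.0]]
```

View pics/a.png

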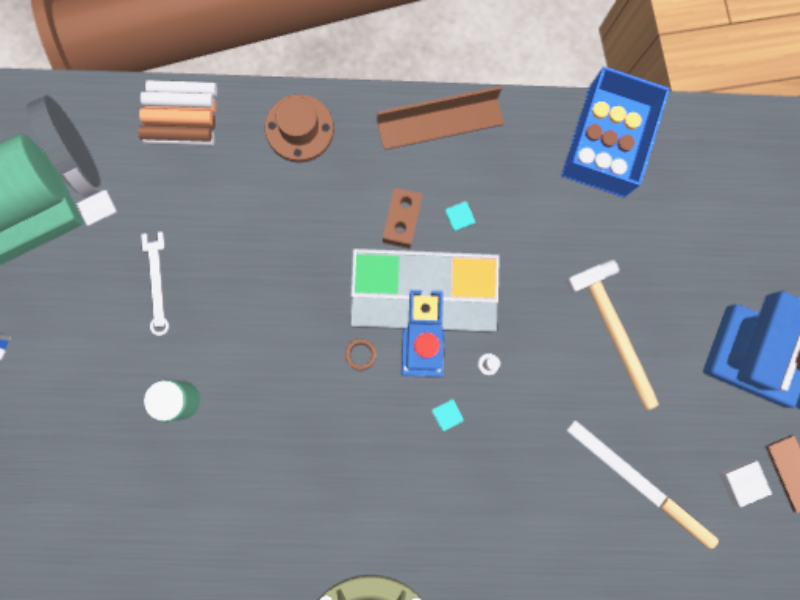

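View pics/b.png

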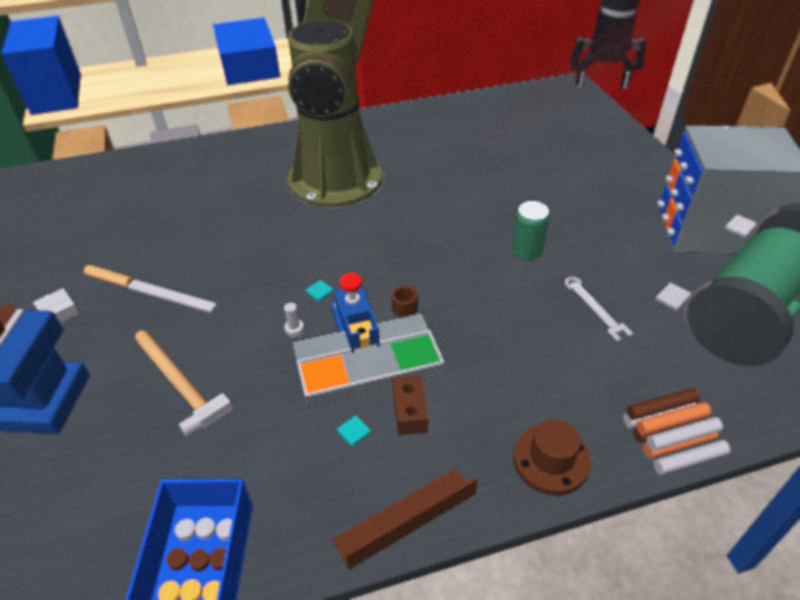

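The top view (800x600) shows the red knob at (427,345), the magazine with a brass washer at (425,308), the green pad at (377,273, the +y end), and the orange pad at (474,279). The collar is at (361,354), the bolt at (489,364) and the block at (403,217). Possible mix-ups:
- **Washer:** the turquoise plates at (460,215) and (447,415), which aren't meant.
- **Pad:** the orange pad and the can at (165,400).
- **Knob:** nothing else is round and red, so I choose (427,345).

Next I'll measure these from both views.

```bash
cat > m.py <<'E'
from h import *
a=grab("top");b=grab("scene")
def cen(f,lo,hi,roi,n=""):
    m=np.zeros(f["img"].shape[:2],np.uint8); x0,y0,x1,y1=roi; m[y0:y1,x0:x1]=mask(f["img"],lo,hi)[y0:y1,x0:x1]
    k,l,s,c=cv2.connectedComponentsWithStats(m); i=1+np.argmax(s[1:,4]); 
    mm=cv2.moments((l==i).astype(np.uint8),True)
    return np.array([mm["m10"]/mm["m00"],mm["m01"]/mm["m00"]]),s[i].tolist(),(l==i).astype(np.uint8)
def tri(pa,pb):
    d1,o1=ray(a,pa);d2,o2=ray(b,pb);d1=d1[0]/np.linalg.norm(d1);d2=d2[0]/np.linalg.norm(d2)
    t=np.linalg.lstsq(np.c_[d1,-d2],o2-o1,rcond=None)[0]; p,q=o1+t[0]*d1,o2+t[1]*d2
    return (p+q)/2,np.linalg.norm(p-q)
ra=(210,140,340,260); rb=(170,160,300,270)
C={"green":((50,100,60),(80,255,255)),"orange":((8,150,120),(24,255,255)),"red":((0,190,120),(4,255,255))}
out={}
for n,(lo,hi) in C.items():
    pa,sa,ma=cen(a,lo,hi,ra); pb,sb,mb=cen(b,lo,hi,rb)
    p,e=tri(pa,pb); print(n,pa.round(1),sa,pb.round(1),sb,p.round(4),"gap",round(e,4)); out[n]=p
    z=.03 if n!="red" else .12
    print("  plane:",onz(a,pa,z).round(4),onz(b,pb,z).round(4))
    if n!="red":
        cs=max(cv2.findContours(ma,0,2)[0],key=cv2.contourArea); print("  rect",cv2.minAreaRect(onz(a,cs[:,0,:],.03)[:,:2].astype(np.float32)))
v=out["green"]-out["orange"]; print("yaw",np.degrees(np.arctan2(-v[0],v[1])),"len",np.linalg.norm(v))
E
python3 m.py
python3 - <<'E'
from h import *
a=grab("top");b=grab("scene")
w=np.hstack([cv2.resize(a["img"][145:255,210:340],(400,338)),cv2.resize(b["img"][165:260,175:300],(400,338))])
cv2.imwrite("pics/c.png",w)
E
```

```text
green [240.8 174.9] [227, 163, 28, 25, 650] [264.9 225. ] [250, 214, 31, 23, 461] [0.6198 0.0047 0.0273] gap 0.0013
  plane: [[0.6196 0.0053 0.03  ]] [[0.6218 0.0034 0.03  ]]
  rect ((0.6200420260429382, 0.005105171352624893), (0.07245393097400665, 0.06360829621553421), 88.96338653564453)
orange [290. 167.] [290, 167, 1, 1, 1] [207.2 238.7] [193, 227, 30, 24, 496] [ 0.6386 -0.1432  0.047 ] gap 0.0399
  plane: [[ 0.645  -0.1253  0.03  ]] [[ 0.6202 -0.1615  0.03  ]]
  rect ((0.6450051665306091, -0.12529945373535156), (0.0, 0.0), 0.0)Traceback (most recent call last):
  File "m.py", line 16, in <module>
    pa,sa,ma=cen(a,lo,hi,ra); pb,sb,mb=cen(b,lo,hi,rb)
             ~~~^^^^^^^^^^^^
  File "m.py", line 5, in cen
    k,l,s,c=cv2.connectedComponentsWithStats(m); i=1+np.argmax(s[1:,4]);
                                                     ~~~~~~~~~^^^^^^^^^
    return _wrapfunc(a, 'argmax', axis=axis, out=out, **kwds)
    return bound(*args, **kwds)
ValueError: attempt to get argmax of an empty sequence
```

View pics/c.png

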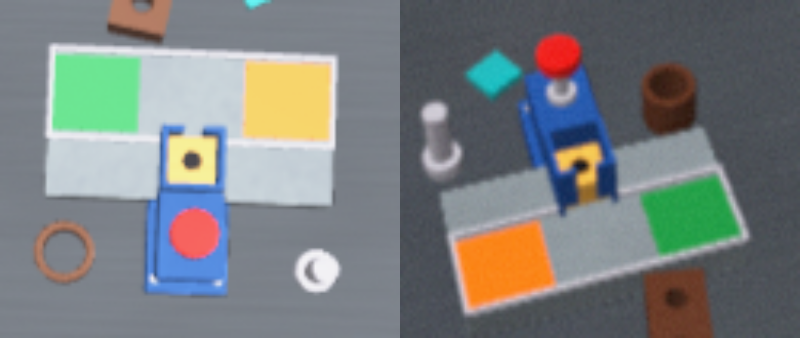

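The close crop confirms the choices: a single red knob at (193,232) in the left half, green pad at the +y end, brass washer in the magazine at (190,160). The top camera's colours are paler, so I'll widen the masks.

```bash
sed -i 's/(8,150,120),(24,255,255)/(9,110,150),(22,255,255)/; s/((0,190,120),(4,255,255))/((0,130,120),(6,255,255))/' m.py
python3 - <<'E'
from h import *
a=grab("top"); h=cv2.cvtColor(a["img"],cv2.COLOR_BGR2HSV); print(h[174,303],h[221,273])
E
python3 m.py
```

```text
[ 23 145 247] [  1 157 247]
green [240.8 174.9] [227, 163, 28, 25, 651] [265. 225.] [250, 214, 31, 23, 462] [0.6198 0.0047 0.0275] gap 0.0012
  plane: [[0.6196 0.0053 0.03  ]] [[0.6217 0.0035 0.03  ]]
  rect ((0.6200420260429382, 0.005105171352624893), (0.07245393097400665, 0.06360829621553421), 88.96338653564453)
orange [255.2 147. ] [246, 140, 20, 16, 199] [207.2 238.9] [192, 227, 31, 25, 529] [ 0.6762 -0.0977  0.0896] gap 0.1373
  plane: [[ 0.6962 -0.0312  0.03  ]] [[ 0.6207 -0.1616  0.03  ]]
  rect ((0.6987529993057251, -0.03077317401766777), (0.045582033693790436, 0.043306320905685425), 80.22871398925781)
red [272.6 220.6] [266, 214, 14, 14, 164] [224.  180.1] [217, 175, 15, 12, 119] [ 0.4949 -0.0766  0.1126] gap 0.0015
  plane: [[ 0.4946 -0.0753  0.12  ]] [[ 0.5025 -0.0787  0.12  ]]
yaw 28.809135308444734 len 0.1323418769634114
```

```bash
sed -i 's/(9,110,150),(22,255,255)/(9,125,200),(26,255,255)/; s/for n,(lo,hi) in C/for n,(lo,hi) in C/' m.py
sed -i 's/pa,sa,ma=cen(a,lo,hi,ra)/pa,sa,ma=cen(a,lo,hi,(283,140,340,200) if n=="orange" else ra)/' m.py
python3 m.py
```

```text
green [240.7 174.9] [227, 163, 28, 25, 650] [264.9 225. ] [250, 214, 31, 23, 461] [0.6199 0.0047 0.0274] gap 0.0013
  plane: [[0.6196 0.0053 0.03  ]] [[0.6218 0.0034 0.03  ]]
  rect ((0.6200792789459229, 0.005146928131580353), (0.07241462916135788, 0.0635278970003128), 89.08840942382812)
orange [302.9 177.3] [290, 166, 27, 24, 624] [207.3 238.8] [193, 227, 30, 24, 514] [ 0.6187 -0.1609  0.0278] gap 0.0007
  plane: [[ 0.6184 -0.1603  0.03  ]] [[ 0.6204 -0.1614  0.03  ]]
  rect ((0.6179333925247192, -0.16058970987796783), (0.06233944743871689, 0.06962774693965912), 0.9966181516647339)
red [272.6 220.6] [266, 214, 14, 14, 163] [223.9 180. ] [218, 175, 14, 12, 119] [ 0.495  -0.0767  0.1129] gap 0.0016
  plane: [[ 0.4947 -0.0754  0.12  ]] [[ 0.5023 -0.0788  0.12  ]]
yaw -0.4163882960977422 len 0.16559938305343735
```

Yaw is about -0.5°. The feeder origin is about (0.561,-0.078), the knob (0.495,-0.077), and the green pad (0.620,0.005). Next: shut the fingers, go above the knob and turn tool x along world y.

```bash
cat > to.py <<'E'
import sys
from h import *
def to(p,ang):
    s=readout.observe(); M=T(s); x=np.array([np.cos(np.radians(ang)),np.sin(np.radians(ang)),0]); z=np.array([0,0,-1.])
    G=np.c_[x,np.cross(z,x),z]
    print("t",round(s["t"],2),"tcp",s["tcp_pos"].round(4),"F",s["wrist_force"].round(1),"q",s["qpos"].round(2),"w",round(s["grip_width"],2))
    print("shift",(M[:3,:3].T@(np.array(p)-M[:3,3])).round(4),"turn",np.degrees(R.from_matrix(M[:3,:3].T@G).as_rotvec()).round(2))
if __name__=="__main__": to([float(v) for v in sys.argv[1:4]],float(sys.argv[4]))
E
python3 to.py 0.495 -0.077 0.20 89.5
```

```text
t 0.55 tcp [0.2028 0.5647 0.2313] F [-0.5  0.2  0.9] q [ 1.23  0.31 -0.05  1.21  0.    1.57] w 1.0
shift [-0.5052  0.4919  0.0313] turn [ -0.    -0.   -19.25]
```

Call:
send_rows([
  [1,-0.505,0.492,0.03,0,0,-19.3],
  [1,-0.505,0.492,0.03,0,0,-19.3],
  [1,-0.505,0.492,0.03,0,0,-19.3],
  [1,-0.505,0.492,0.03,0,0,-19.3],
  [1,-0.505,0.492,0.03,0,0,-19.3],
], squeeze=40)

```text
t: 0.97
tcp_pos: [0.2894, 0.3736, 0.2224]
tcp_rot: [0.71, 0.705, 0.0, 0.0]
wrist_force: [0.8, -0.2, 0.1]
grip_width: 0.298
```

```bash
python3 to.py 0.495 -0.077 0.20 89.5
```

```text
t 0.97 tcp [0.2894 0.3736 0.2224] F [ 0.8 -0.2  0.1] q [ 0.91  0.08 -0.36  1.13 -0.    0.92] w 0.3
shift [-0.4492  0.2086  0.0224] turn [ 0.02 -0.01  0.11]
```

Call:
send_rows([
  [1,-0.449,0.209,0.022,0,0,0],
  [1,-0.449,0.209,0.022,0,0,0],
  [1,-0.449,0.209,0.022,0,0,0],
  [1,-0.449,0.209,0.022,0,0,0],
  [1,-0.449,0.209,0.022,0,0,0],
])

```text
t: 1.38
tcp_pos: [0.3759, 0.1841, 0.2135]
tcp_rot: [0.709, 0.705, 0.001, 0.0]
wrist_force: [1.2, 0.5, -0.3]
grip_width: -0.002
```

```bash
python3 to.py 0.495 -0.077 0.20 89.5
```

```text
t 1.38 tcp [0.3759 0.1841 0.2135] F [ 1.2  0.5 -0.3] q [ 0.46 -0.02 -0.48  1.11  0.    0.46] w -0.0
shift [-0.2604  0.1207  0.0135] turn [ 0.08 -0.04  0.14]
```

Call:
send_rows([
  [1,-0.26,0.121,0.013,0,0,0],
  [1,-0.26,0.121,0.013,0,0,0],
  [1,-0.26,0.121,0.013,0,0,0],
  [1,-0.26,0.121,0.013,0,0,0],
  [1,-0.26,0.121,0.013,0,0,0],
])

```text
t: 1.8
tcp_pos: [0.4625, -0.0056, 0.2044]
tcp_rot: [0.709, 0.705, 0.001, 0.001]
wrist_force: [0.9, 0.1, -0.2]
grip_width: -0.001
```

```bash
python3 - <<'E'
from h import *
from to import to
to([.495,-.077,.2],89.5)
w=grab("wrist"); print(w["fx"],w["cx"],w["cy"],np.array(w["mount"]).round(3).tolist())
i=w["img"].copy()
for p in ([.495,-.077,.12],[.561,-.078,.078],[.62,.005,.03]):
    q=proj(w,p)[0]; print(p,q.round(1)); cv2.circle(i,tuple(int(v) for v in q),3,(255,0,255),-1)
cv2.imwrite("pics/d.png",i)
E
```

```text
t 1.8 tcp [ 0.4625 -0.0056  0.2044] F [ 0.9  0.1 -0.2] q [-0.01  0.07 -0.41  1.09  0.   -0.01] w -0.0
shift [-0.0712  0.033   0.0044] turn [ 0.15 -0.05  0.12]
286.3014017316411 253.40474622812113 186.60777318501164 [[1.0, -0.0, -0.0, 0.001], [0.001, 0.948, 0.318, -0.081], [0.0, -0.318, 0.948, -0.142], [0.0, 0.0, 0.0, 1.0]]
[0.495, -0.077, 0.12] [171.3 227.1]
[0.561, -0.078, 0.078] [186.9 264. ]
[0.62, 0.005, 0.03] [261.5 281. ]
```

View pics/d.png

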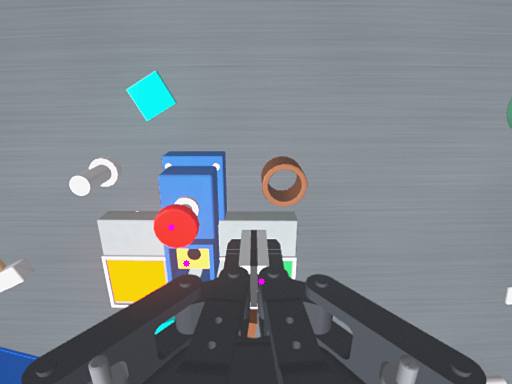

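The wrist view shows the knob centred at (176,226), 5 px right of its prediction. That puts the knob at y ≈ -0.074, so I'll use (0.495,-0.075). The fingers are shut. Going to just above the knob.

Call:
send_rows([
  [1,-0.035,0.016,0.005,0,0,0],
  [1,-0.069,0.033,0.03,0,0,0],
  [1,-0.069,0.033,0.06,0,0,0],
  [1,-0.069,0.033,0.074,0,0,0],
  [1,-0.069,0.033,0.074,0,0,0],
])

```text
t: 2.27
tcp_pos: [0.4953, -0.0819, 0.1271]
tcp_rot: [0.712, 0.702, -0.002, 0.001]
wrist_force: [-1.8, -0.5, 0.1]
grip_width: 0.001
```

```bash
python3 to.py 0.495 -0.075 0.091 89.5
```

```text
t 2.27 tcp [ 0.4953 -0.0819  0.1271] F [-1.8 -0.5  0.1] q [-0.16  0.2  -0.44  0.93 -0.   -0.15] w 0.0
shift [ 0.007  -0.0003  0.036 ] turn [-0.09  0.21 -0.32]
```

Call:
send_rows([
  [1,0.007,0,0.006,0,0,0],
  [1,0.007,0,0.014,0,0,0],
  [1,0.007,0,0.022,0,0,0],
  [1,0.007,0,0.03,0,0,0],
  [1,0.007,0,0.034,0,0,0],
])

```text
t: 2.68
tcp_pos: [0.4959, -0.074, 0.0944]
tcp_rot: [0.712, 0.703, -0.001, 0.001]
wrist_force: [-4.8, 1.0, 10.8]
grip_width: -0.002
```

```bash
python3 to.py 0.495 -0.075 0.089 89.5
```

```text
t 2.68 tcp [ 0.4959 -0.074   0.0944] F [-4.8  1.  10.8] q [-0.15  0.23 -0.49  0.85 -0.   -0.13] w -0.0
shift [-0.001  -0.0009  0.0054] turn [ 0.02  0.22 -0.23]
```

Force is 10.8 N, so contact is good. Next I'll press to the stop.

Call:
send_rows([
  [1,0,0,0.003,0,0,0],
  [1,0,0,0.005,0,0,0],
  [1,0,0,0.006,0,0,0],
  [1,0,0,0.006,0,0,0],
])

```text
t: 3.02
tcp_pos: [0.496, -0.0738, 0.0901]
tcp_rot: [0.711, 0.703, -0.002, 0.003]
wrist_force: [-4.2, -3.0, 8.4]
grip_width: 0.004
```

Call:
send_rows([
  [1,0,0,0.002,0,0,0],
  [1,0,0,0.004,0,0,0],
  [1,0,0,0.005,0,0,0],
])

```text
t: 3.27
tcp_pos: [0.4962, -0.0739, 0.0897]
tcp_rot: [0.711, 0.703, -0.002, 0.004]
wrist_force: [-18.3, -1.3, 48.9]
grip_width: -0.0
```

Force jumped to 49 N at z = 0.0897, so the knob is on its stop. I'll release straight up.

Call:
send_rows([
  [1,0,0,-0.003,0,0,0],
  [1,0,0,-0.015,0,0,0],
  [1,0,0,-0.03,0,0,0],
  [1,0,0,-0.06,0,0,0],
  [1,0,0,-0.085,0,0,0],
])

```text
t: 3.68
tcp_pos: [0.496, -0.072, 0.1769]
tcp_rot: [0.71, 0.704, -0.001, 0.005]
wrist_force: [0.1, 0.1, -0.2]
grip_width: 0.001
```

```bash
cat > see.py <<'E'
from h import *
import sys
from to import to
a=grab("top");b=grab("scene")
w=np.hstack([cv2.resize(a["img"][145:255,210:340],(400,338),interpolation=2),cv2.resize(b["img"][165:260,175:300],(400,338),interpolation=2)])
cv2.imwrite("pics/%s.png"%sys.argv[1],w); to([.615,-.135,.12],89.5)
E
python3 see.py e
```

```text
t 3.78 tcp [ 0.4994 -0.0724  0.1801] F [0.6 0.6 0.1] q [-0.14  0.15 -0.37  1.03 -0.01 -0.13] w -0.0
shift [-0.0609  0.1153  0.0621] turn [ 0.72  0.57 -0.  ]
```

View pics/e.png

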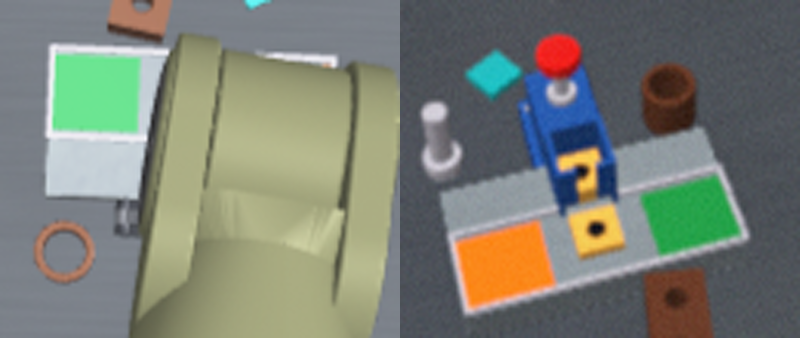

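The scene crop shows one washer on the deck at (597,230) of the crop. The knob is back up and the magazine stack has dropped. Measuring the washer relative to the pads.

```bash
cat > wm.py <<'E'
from h import *
def washer(f):
    # brass: in region of deck between pads; returns feeder coords via same-view pad centroids
    h=f["img"]; x0,y0,x1,y1=(170,160,300,270)
    g=np.zeros(h.shape[:2],np.uint8); g[y0:y1,x0:x1]=mask(h,(50,100,60),(80,255,255))[y0:y1,x0:x1]
    yl=np.zeros_like(g); yl[y0:y1,x0:x1]=mask(h,(15,90,120),(30,255,255))[y0:y1,x0:x1]
    k,l,s,c=cv2.connectedComponentsWithStats(yl)
    for i in range(1,k):
        if s[i,4]<40: continue
        cs=max(cv2.findContours((l==i).astype(np.uint8),0,2)[0],key=cv2.contourArea)
        P=onz(f,cs[:,0,:],.038)[:,:2]; r=cv2.minAreaRect(P.astype(np.float32))
        px=cs[:,0,:].mean(0)
        print("comp",s[i].tolist(),"px",px.round(1),"world",np.round(r[0],4),"size",np.round(r[1],4),"ang",round(r[2],1),"rel.feeder",(np.array(r[0])-[.5631,-.079]).round(4))
washer(grab("scene"))
E
python3 wm.py
```

```text
comp [225, 207, 12, 15, 94] px [231.  213.2] world [ 0.559  -0.0797] size [0.0318 0.0537] ang 74.9 rel.feeder [-0.0041 -0.0007]
comp [228, 223, 17, 15, 178] px [235.8 230.2] world [ 0.6193 -0.0794] size [0.0414 0.0456] ang 89.9 rel.feeder [ 0.0562 -0.0004]
comp [194, 229, 28, 21, 297] px [208.3 239.1] world [ 0.627  -0.1623] size [0.0556 0.0659] ang 0.6 rel.feeder [ 0.0639 -0.0833]
```

The washer is at feeder x ≈ 55 mm, y ≈ 0, square to the deck. I'll come in on its -y side (world 0.617,-0.135), descend, and push along +y.

Call:
send_rows([
  [1,-0.02,0.04,0.01,0,0,0],
  [1,-0.04,0.075,0.03,0,0,0],
  [1,-0.061,0.115,0.06,0.7,0.6,0],
  [1,-0.061,0.117,0.09,0.7,0.6,0],
  [1,-0.061,0.117,0.09,0.7,0.6,0],
])

```text
t: 4.25
tcp_pos: [0.6149, -0.1354, 0.0822]
tcp_rot: [0.71, 0.704, -0.002, -0.004]
wrist_force: [-1.3, 0.2, -1.6]
grip_width: 0.004
```

```bash
python3 to.py 0.617 -0.135 0.034 89.5
```

```text
t 4.25 tcp [ 0.6149 -0.1354  0.0822] F [-1.3  0.2 -1.6] q [-0.22  0.47 -0.17  0.94  0.   -0.21] w 0.0
shift [0.0004 0.0025 0.0482] turn [-0.51 -0.12 -0.03]
```

Call:
send_rows([
  [1,0,0.002,0.015,0,0,0],
  [1,0,0.002,0.03,0,0,0],
  [1,0,0.002,0.04,0,0,0],
  [1,0,0.002,0.046,0,0,0],
  [1,0,0.002,0.046,0,0,0],
])

```text
t: 4.67
tcp_pos: [0.6151, -0.1345, 0.0351]
tcp_rot: [0.71, 0.704, -0.003, -0.005]
wrist_force: [-0.3, 0.1, -0.4]
grip_width: -0.003
```

```bash
python3 - <<'E'
from h import *
from to import to
to([.617,-.110,.0335],89.5)
w=grab("wrist"); i=w["img"].copy()
cv2.imwrite("pics/f.png",i)
E
```

```text
t 4.67 tcp [ 0.6151 -0.1345  0.0351] F [-0.3  0.1 -0.4] q [-0.22  0.51 -0.22  0.85  0.   -0.21] w -0.0
shift [0.0245 0.0017 0.0016] turn [-0.64 -0.15  0.01]
```

View pics/f.png

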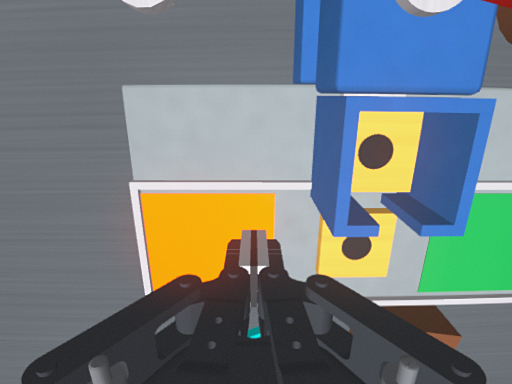

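The wrist view shows the fingertip at (253,243) and the washer's near edge at column 318, hole at (356,246). The tip is in line with the washer's middle, and its half width is about 7.5 mm. The final TCP y should be about -0.023. Pushing at about 0.1 m/s.

Call:
send_rows([
  [1,0.007,0.001,0.0015,0,0,0],
  [1,0.014,0.001,0.0015,0,0,0],
  [1,0.021,0.001,0.0015,0,0,0],
  [1,0.029,0.001,0.0015,0,0,0],
  [1,0.036,0.001,0.0015,0,0,0],
])

```text
t: 5.13
tcp_pos: [0.6176, -0.0978, 0.0354]
tcp_rot: [0.71, 0.704, -0.002, -0.004]
wrist_force: [0.6, -0.2, 0.9]
grip_width: -0.004
```

```bash
python3 wm.py; python3 to.py .617 -.023 .0335 89.5
```

```text
comp [232, 222, 15, 15, 158] px [239.5 229.5] world [ 0.6196 -0.0709] size [0.0384 0.0499] ang 73.9 rel.feeder [0.0565 0.0081]
comp [194, 229, 28, 21, 331] px [206.6 239.5] world [ 0.626  -0.1624] size [0.0556 0.0657] ang 0.0 rel.feeder [ 0.0629 -0.0834]
t 5.18 tcp [ 0.6175 -0.0965  0.0352] F [-0.  1.  0.] q [-0.16  0.51 -0.23  0.84  0.   -0.15] w -0.0
shift [ 0.0735 -0.001   0.002 ] turn [-0.52 -0.18  0.09]
```

Contact is made and the washer is moving squarely. I'll carry on.

Call:
send_rows([
  [1,0.008,0,0.001,0,0,0],
  [1,0.016,0,0.002,0,0,0],
  [1,0.024,0,0.002,0,0,0],
  [1,0.032,0,0.002,0,0,0],
  [1,0.04,0,0.002,0,0,0],
])

```text
t: 5.6
tcp_pos: [0.6176, -0.0556, 0.0332]
tcp_rot: [0.71, 0.705, -0.002, -0.005]
wrist_force: [-0.1, -0.7, -0.5]
grip_width: 0.005
```

```bash
python3 wm.py; python3 to.py .617 -.023 .034 89.5
```

```text
comp [247, 218, 15, 16, 146] px [254.1 226.1] world [ 0.6186 -0.0317] size [0.0466 0.0412] ang 0.6 rel.feeder [0.0555 0.0473]
comp [194, 229, 28, 21, 335] px [207.1 238.9] world [ 0.6262 -0.1623] size [0.0553 0.0656] ang 0.0 rel.feeder [ 0.0631 -0.0833]
t 5.65 tcp [ 0.6176 -0.0541  0.0332] F [-0.4  2.5 -0.4] q [-0.09  0.5  -0.25  0.83  0.   -0.08] w 0.0
shift [ 0.0311 -0.0008 -0.0007] turn [-0.54 -0.25  0.17]
```

Call:
send_rows([
  [1,0.008,0,0,0,0,0],
  [1,0.016,0,0,0,0,0],
  [1,0.023,0,0,0,0,0],
  [1,0.028,0,0,0,0,0],
  [1,0.031,0,0,0,0,0],
])

```text
t: 6.07
tcp_pos: [0.6177, -0.0222, 0.0333]
tcp_rot: [0.709, 0.705, -0.002, -0.005]
wrist_force: [0.3, 0.2, -0.5]
grip_width: -0.003
```

Call:
send_rows([
  [1,-0.006,0,0,0,0,0],
  [1,-0.018,0,0,0,0,0],
  [1,-0.02,0,-0.03,0,0,0],
  [1,-0.02,0,-0.07,0,0,0],
  [1,-0.03,0,-0.1,0,0,0],
])

```text
t: 6.48
tcp_pos: [0.6184, -0.0534, 0.135]
tcp_rot: [0.709, 0.705, -0.002, -0.005]
wrist_force: [0.9, 0.2, 0.3]
grip_width: 0.002
```

```bash
python3 wm.py; python3 to.py .617 -.023 .034 89.5; python3 - <<'E'
from h import *
w=grab("wrist"); b=grab("scene")
cv2.imwrite("pics/g.png",np.hstack([cv2.resize(w["img"],(450,338)),cv2.resize(b["img"][165:260,175:300],(350,296)).__class__((338,350,3),np.uint8)*0+cv2.resize(b["img"][165:260,175:300],(350,338))]))
E
```

```text
comp [225, 207, 12, 15, 94] px [231.  212.8] world [ 0.5584 -0.0805] size [0.0318 0.0535] ang 72.1 rel.feeder [-0.0047 -0.0015]
comp [256, 216, 17, 15, 169] px [263.4 222.9] world [0.6184 0.0021] size [0.0453 0.0415] ang 0.2 rel.feeder [0.0553 0.0811]
comp [194, 229, 27, 21, 354] px [207.7 238.9] world [ 0.6267 -0.1628] size [0.0657 0.056 ] ang 89.2 rel.feeder [ 0.0636 -0.0838]
t 6.53 tcp [ 0.6223 -0.0562  0.1417] F [ 2.3 -1.5  4.8] q [-0.09  0.41 -0.12  1.04  0.   -0.08] w -0.0
shift [ 0.0329 -0.0055  0.1078] turn [-0.01 -0.12  0.11]
```

View pics/g.png

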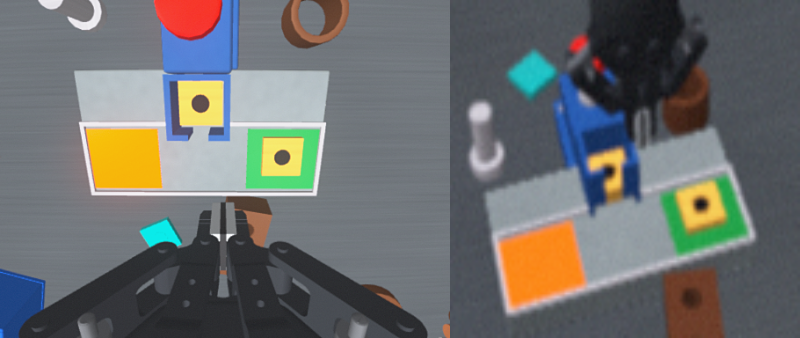

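The wrist view shows the washer at (282,157) inside the green pad, with green on all sides. The other washers are in the magazine and the knob is up. I'll rise, settle, and hand in.

Call:
send_rows([
  [1,0,0,-0.03,0,0,0],
  [1,0,0,-0.06,0,0,0],
  [1,0,0,-0.06,0,0,0],
  [1,0,0,-0.06,0,0,0],
  [1,0,0,-0.06,0,0,0],
])

```text
t: 7.05
tcp_pos: [0.6205, -0.0558, 0.1952]
tcp_rot: [0.71, 0.704, -0.001, -0.003]
wrist_force: [-0.3, 0.8, -0.0]
grip_width: 0.003
```

```bash
python3 wm.py; python3 -c "
from workcell import readout,arm
s=readout.observe();print(s['t'],s['tcp_pos'],s['wrist_force']);arm.close_job()"
```

```text
comp [225, 207, 12, 15, 94] px [231.6 213.4] world [ 0.559  -0.0797] size [0.0318 0.0537] ang 74.9 rel.feeder [-0.0041 -0.0007]
comp [256, 216, 17, 15, 170] px [263.7 223.1] world [0.6184 0.0021] size [0.0453 0.0415] ang 0.2 rel.feeder [0.0553 0.0811]
comp [194, 229, 28, 21, 359] px [207.3 238.7] world [ 0.6265 -0.1621] size [0.0653 0.0556] ang 89.0 rel.feeder [ 0.0634 -0.0831]
7.1 [ 0.62006716 -0.05559687  0.19463373] [-0.37130748  0.18775166 -0.10378356]
the job is handed in; nothing more can be done
```

I pressed the knob once to its stop (49 N at z = 0.0897 m) and let it spring back. One washer came out, and I pushed it along the deck with the shut fingertips onto the green pad. The job was handed in at about 7.1 s of the 43 s; no verdict is reported.

- **Washer:** the last scene-camera measurement puts its centre at feeder x ≈ 55 mm, y ≈ 81 mm. That is about 3 mm and 2 mm from the pad's middle, with green visible on all four sides.
- **Feeder:** in the last pictures the knob looks up and the other washers are in the magazine. I judged washer_b being on the magazine floor by eye and did not measure it.
- **Robot:** it stopped clear of the bench, with the fingertips at z ≈ 0.195 m and a wrist force near 0 N. Nothing else looked moved.
- **Disagreement:** the cameras differed by up to about 6 mm on the knob's y position (-0.073 to -0.079 m), and its plane-cast x by 8 mm. The scene camera's knob outline included its side, so I used about the middle of the y values and the top camera's x.

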